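# Load the washing crate, then hold the parts cleaner's sprung lid at its mark

### The job

Get the batch ready for the parts cleaner: stand the two loose steel bushings upright in the two empty cells of the blue crate (the ones with a yellow pad), one in each, and let go of them. Then lift the cleaner's sprung lid by its black bar handle until it is parallel with the yellow pointer at its side, and finish while still holding it there, so that a colleague can load the crate. Leave the pointer, the bushings already in the crate and the other things on the bench where they are.

Things in the scene. Friction and masses are not known exactly. Their poses are not given: they have to be found in the camera images.
- bushing_a_center (a point): Turned steel bushing standing upright: a round shaft 26 mm in diameter on a round foot flange 40 mm in diameter and 12 mm thick, 90 mm tall overall, about 0.4 kg (varies by a fifth). One of the two to be loaded; it starts standing on the bench. The point is its centre, 45 mm above its underside, on its axis; z is up along the axis.
- bushing_b_center (a point): Turned steel bushing standing upright: a round shaft 26 mm in diameter on a round foot flange 40 mm in diameter and 12 mm thick, 90 mm tall overall, about 0.4 kg (varies by a fifth). The other of the two to be loaded; it starts standing on the bench. Same point and axes.
- pad1: Thin yellow pad, 44 x 44 x 3 mm, fixed on the floor of one empty cell of the crate, at the cell's centre. Origin: centre of its underside, 5 mm above the bench; its top is 8 mm above the bench. Which cell it marks varies. Its own rotation is that of the crate: the cell walls run along its x and y.
- pad2: The same yellow pad in the other empty cell.
- crate: Blue open crate, 138 x 138 mm and 42 mm tall, that does not move, with walls 5 mm thick and one divider each way: four square cells about 61 mm wide, centres 33.3 mm either way from the middle along its x and y. Floor 5 mm thick. Origin: centre of its underside; z up.
- done_1_center (a point): A bushing of the same kind, already standing loose in a cell of the crate; leave it. The point is its centre, 45 mm above its underside.
- done_2_center (a point): Another bushing already standing in a cell of the crate; leave it. Same point.
- cleaner: Bench-top parts cleaner that does not move: white open tank 220 mm deep (x), 240 mm wide (y), 130 mm tall, blue control panel on its front (its -x side, towards the robot). Origin: centre of its underside; x points from its front to its hinge side, z up. On its right side (-y) stands a thin scale plate, look only, up to 240 mm above the bench.
- lid (a joint): Angle of the cleaner's lid in rad: 0 closed (level), growing as its front edge rises; can reach 1.4. A spring pulls it shut: lifting at the handle takes about 5 N at first, 10 N at 0.7 rad; let go, it falls shut. The lid is an aluminium plate 216 x 236 x 8 mm, 0.35 kg; hinge axis along the cleaner's y at its far (+x) rim.
- lid_handle (a point): Centre of the lid's handle: a round black bar 12 mm in diameter along the lid's (and cleaner's) y, on two posts with 100 mm free between them. Lid closed: the bar lies level, 184 mm above the bench, its axis 42 mm above the lid's upper face, 23 mm inside the lid's front edge, 195 mm from the hinge axis along the lid. x: along the lid from front to hinge; z: normal to the lid.
- lid_hinge (a point): Point on the lid's hinge axis, in the middle of the lid's width, at the far (+x) rim of the cleaner, 134 mm above the bench. The hinge axis runs along the cleaner's y. With the lid closed the handle lies 195 mm towards the front and 50 mm above this point.
- pointer (a joint): Angle of the yellow pointer in rad, measured like the lid's (0 level): the angle to which the lid is to be lifted. Between 0.35 and 0.7; differs from run to run. A stiff hinge holds it; do not move it.
- pointer_tip (a point): Tip of the yellow pointer, a flat bar 165 mm long, 10 mm high, 6 mm thick, at the right side (-y side) of the lid, 134 mm from the middle of its width, turning on the same hinge axis; the tip is 170 mm from the axis. x: along the bar towards the hinge.
- green_bottle: Green bottle, 64 mm in diameter, 190 mm tall, standing loose at the right; leave it. Origin: centre of its underside.
- black_can: Black can, 66 mm in diameter, 130 mm tall, standing loose at the right; leave it. Origin: centre of its underside.
- white_bottle: White bottle, 52 mm in diameter, 170 mm tall, standing loose at the left; leave it. Origin: centre of its underside.
- screwdriver: Red-handled screwdriver lying loose in front of the vise at the back; leave it. Origin: centre of its underside.
Things that resemble listed ones, but are neither listed nor needed, are in the scene too. What is shaped like the part that bears bushing_a_center but pink is not meant.

How it is judged:
On the way, in this order (a step that is already met when the one before it is completed fails the run):
1. both loose bushings stand upright, one in each padded cell, let go, with the lid still down (((horizontal distance between bushing_a_center and pad1 below 0.022 m and height (world z) of each of bushing_a_center, bushing_b_center below 0.058 m and angle between each of bushing_a_center, bushing_b_center's own z axis and vertical below 0.12 rad and contact force between each of bushing_a, bushing_b and the fingers below 0.3 N and linear speed of each of bushing_a, bushing_b below 0.03 m/s and horizontal distance between bushing_b_center and pad2 below 0.022 m) or (horizontal distance between bushing_a_center and pad2 below 0.022 m and height (world z) of each of bushing_a_center, bushing_b_center below 0.058 m and angle between each of bushing_a_center, bushing_b_center's own z axis and vertical below 0.12 rad and contact force between each of bushing_a, bushing_b and the fingers below 0.3 N and linear speed of each of bushing_a, bushing_b below 0.03 m/s and horizontal distance between bushing_b_center and pad1 below 0.022 m)) and value of joint lid below 0.1 rad), for 0.2 s.
2. the lid is held by the fingers parallel with the pointer (angle between the x axis of lid_handle and the x axis of pointer_tip, either way round below 0.08 rad and contact force between lid and the fingers above 1 N and velocity of joint lid between -0.06 and 0.06 rad/s and contact force between lid and bushing_a below 0.2 N and contact force between lid and bushing_b below 0.2 N and contact force between lid and done_1 below 0.2 N and contact force between lid and done_2 below 0.2 N and contact force between lid and green_bottle below 0.2 N and contact force between lid and black_can below 0.2 N and contact force between lid and white_bottle below 0.2 N and contact force between lid and screwdriver below 0.2 N), for 0.5 s.
At the end, for the whole second after the job is handed in: One bushing upright (0.12 rad) on each yellow pad, released, at rest; fingers hold the lid still (over 1 N), within 0.08 rad of the pointer, nothing else propping it; pointer tip moved under 10 mm, bushings already in the crate under 20 mm and upright, bystanders under 30 mm (all of step 2 and ((horizontal distance between bushing_a_center and pad1 below 0.022 m and height (world z) of each of bushing_a_center, bushing_b_center below 0.058 m and angle between each of bushing_a_center, bushing_b_center's own z axis and vertical below 0.12 rad and contact force between each of bushing_a, bushing_b and the fingers below 0.3 N and linear speed of each of bushing_a, bushing_b below 0.03 m/s and horizontal distance between bushing_b_center and pad2 below 0.022 m) or (horizontal distance between bushing_a_center and pad2 below 0.022 m and height (world z) of each of bushing_a_center, bushing_b_center below 0.058 m and angle between each of bushing_a_center, bushing_b_center's own z axis and vertical below 0.12 rad and contact force between each of bushing_a, bushing_b and the fingers below 0.3 N and linear speed of each of bushing_a, bushing_b below 0.03 m/s and horizontal distance between bushing_b_center and pad1 below 0.022 m)) and distance of pointer_tip from where it was at the start of the episode below 0.01 m and distance of each of done_1_center, done_2_center from where it was at the start of the episode below 0.02 m and angle between each of done_1_center, done_2_center's own z axis and vertical below 0.12 rad); the arm keeps its last pose, push and grip.
It fails at once if a bystander (bottle, can, screwdriver) is moved by more than 30 mm (distance of any of green_bottle, black_can, white_bottle, screwdriver from where it was at the start of the episode above 0.03 m).
It fails at once if the pointer is moved by more than 10 mm at its tip (distance of pointer_tip from where it was at the start of the episode above 0.01 m).
It fails at once if a bushing already in the crate is moved by more than 20 mm or tipped (distance of any of done_1_center, done_2_center from where it was at the start of the episode above 0.02 m or angle between any of done_1_center, done_2_center's own z axis and vertical above 0.3 rad).
It also fails if it takes over 67 s, if anything falls off the work surface, if the arm or the gripper's body presses on something with over 40 N, if the wrist force passes 120 N, or if a joint passes its speed limit or range.

### The arm

A 6-joint arm with a two-finger parallel gripper is mounted at the origin on the work surface. World frame = base frame: x ahead of the robot, y to its left, z up, the work surface at z = 0. Lengths are in m, angles in rad, forces in N, time in s.
With the tool pointing down it reaches from about 0.3 to 0.875 m from the base axis. Payload 6.4 kg.
Tool frame: the origin (TCP) lies between the finger pads; the fingertips stand 19 mm ahead of it and the grasp point (between the pads) is the TCP (ctrl.tips_ahead is the z of the fingertips in the tool frame, in m); z points along the fingers, y is the line along which they close (so a half turn about z gives the same grasp; the last joint's range is limited). The gripper opens to 85 mm and grips with 20 to 120 N. Pads are 22 mm wide; open, the fingers measure 114 mm over their backs; the gripper's body (76 mm by 85 mm) begins 54 mm behind the grasp point. The pads swing forward as they close: fully open they stand 13 mm farther back than shut.
Start: joints at [1.06, 0.181, 1.607, -0, 1.354, -0.206], TCP at [0.173, 0.549, 0.25] pointing down, gripper open.
Joint ranges: [-2.99, 2.99], [-0.89, 2.07], [0.3, 2.58], [-1.14, 4.28], [0, 2.63], [-3.12, 3.12]. Speed limits (rad/s): [2.57, 2.57, 3.01, 3.14, 3.14, 3.14].

### API

Orientations are given as a unit quaternion [w, x, y, z].
In Python, from bench import readout, vision, ctrl gives the robot as it stands.
- The arm moves only by the tool play_rows, never from a script. Its arguments are lists of equal length, an entry for each row: "xyz": the shift along the tool's x, y, z in mm, a list of three; "rot": the turn, a rotation vector about the tool's x, y, z in rad, a list of three; "grip": the opening, from 0 (shut) to 1 (fully open). In form: {"xyz": [[x, y, z], ...], "rot": [[rx, ry, rz], ...], "grip": [grip, ...]}. A call has exactly 10 rows; each row is the pose to reach, as a shift and turn from the pose commanded when the call began, along the tool's axes at that moment; what a row does not reach only later rows make up. A row lasts 1/8 s, in which the tool goes at most 62.5 mm and 10.7 degrees, less where a joint would pass 70% of its speed; a pose out of reach is approached as far as the arm can. A call with a gripper value outside its range is refused whole. The fingers move at their own pace and stop on an object; the grip force is fixed at half the most. Time passes only in rows, so rows that repeat a pose let the fingers close, or fill a call up. It gives the time, the measured TCP pose, the force, the opening and the grip force at its end, in the units of the state.
- readout.get_obs(): the state, without advancing time (a new reading comes with each control period).
- vision.camera(name): name is "side" or "top"; returns a dict with "color" (480x640x3 uint8, red, green, blue), "depth" (480x640 float32, m along the optical axis (not along the pixel's ray), 0 where there is no reading), "camera_matrix" (3x3 intrinsics, pixels), "extrinsics" (4x4, takes a point from camera to world coordinates). Camera axes: x right, y down, z forward; pixel columns grow to the right and rows downward; lengths in m; the calibration is good to about 2 mm. A picture is of the moment at which its call begins.
- ctrl.hand_in(): hands the job in; it is judged then, once.
The state is a dict: "time_s": time; "q": joint angles; "dq": joint speeds; "joint_efforts": joint torques, N m; "eef_pos": TCP position; "eef_rot": TCP orientation; "wrist_force": force on the tool from outside, world axes, zero at the start; "torque": the same for the moment, N m; "opening": opening from 0.0 (shut) to 1.0 (fully open); "grasp_force": force on a finger pad.
Only numpy, scipy, OpenCV 4.12 (cv2) and the standard library are available. Lean on these libraries where they do the work, as an engineer would, in place of code of your own. Each camera call takes 0.05 s, during which the arm holds its last target. There are 200 camera calls.

## Working session

There is one attempt and no reset: what is moved stays moved. The work goes in short steps, Python scripts to look and compute and a tool call to move; the robot and the scene stay as the last step left them, time stands still between calls to the robot, and variables do not carry over. Pictures are saved under pics/ and viewed, at most 10 in all, crops included, and the job is handed in when it is done.

Besides the shell and the picture viewer there is one more tool, called after ">>>" as name(argument=value, ...) on one line, values as JSON. play_rows: Moves the arm, as the interface text tells. Its arguments: {"type":"object","properties":{"xyz":{"type":"array","items":{"type":"array","items":{"type":"number"}}},"rot":{"type":"array","items":{"type":"array","items":{"type":"number"}}},"grip":{"type":"array","items":{"type":"number"}}},"required":["xyz","rot","grip"]}

```bash
mkdir -p pics
cat > h.py <<'E'
import numpy as np, cv2, json
from bench import readout, vision, ctrl
from scipy.spatial.transform import Rotation as R
def snap(n):
    c=vision.camera(n); np.savez(f'pics/{n}.npz',**c); return c
def world(c,u,v,d=None,z=None):
    K=c['camera_matrix'];E=c['extrinsics']
    r=np.linalg.inv(K)@np.array([u,v,1.])
    if z is not None:
        rw=E[:3,:3]@r; return E[:3,3]+rw*(z-E[2,3])/rw[2]
    if d is None: d=c['depth'][int(v),int(u)]
    return E[:3,:3]@(r*d)+E[:3,3]
def cloud(c):
    K=c['camera_matrix'];E=c['extrinsics'];v,u=np.mgrid[:480,:640];d=c['depth']
    p=np.stack([(u-K[0,2])/K[0,0]*d,(v-K[1,2])/K[1,1]*d,d],-1)
    w=p@E[:3,:3].T+E[:3,3]; w[d==0]=np.nan; return w
E
python3 - <<'E'
from h import *
for n in('top','side'):
    c=snap(n); cv2.imwrite(f'pics/{n}0.png',c['color'][:,:,::-1]); print(n,c['extrinsics'].round(3).tolist(),c['camera_matrix'].round(1).tolist())
o=readout.get_obs();print({k:np.round(v,3).tolist() for k,v in o.items()})
E
```

```text
top [[-0.011, -0.978, 0.21, 0.284], [-1.0, 0.011, 0.001, -0.001], [-0.003, -0.21, -0.978, 1.563], [0.0, 0.0, 0.0, 1.0]] [[565.9, 0.0, 321.3], [0.0, 565.9, 233.8], [0.0, 0.0, 1.0]]
side [[0.908, -0.282, 0.31, 0.117], [-0.419, -0.632, 0.653, -0.928], [0.012, -0.722, -0.692, 1.161], [0.0, 0.0, 0.0, 1.0]] [[581.4, 0.0, 317.5], [0.0, 581.4, 236.5], [0.0, 0.0, 1.0]]
{'time_s': 0.1, 'q': [1.06, 0.181, 1.608, -0.0, 1.354, -0.206], 'dq': [-0.0, -0.001, -0.002, 0.001, 0.0, 0.0], 'joint_efforts': [0.001, -44.587, -35.224, -0.0, 0.004, -0.0], 'eef_pos': [0.172, 0.548, 0.249], 'eef_rot': [-0.0, 0.152, 0.988, -0.001], 'wrist_force': [-0.247, -0.142, 0.42], 'torque': [0.044, -0.011, -0.045], 'grasp_force': 0.0, 'opening': 1.001}
```

View pics/top0.png

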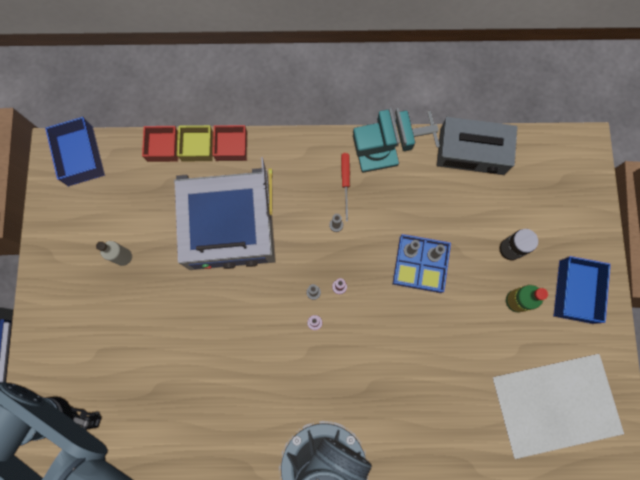

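View pics/side0.png

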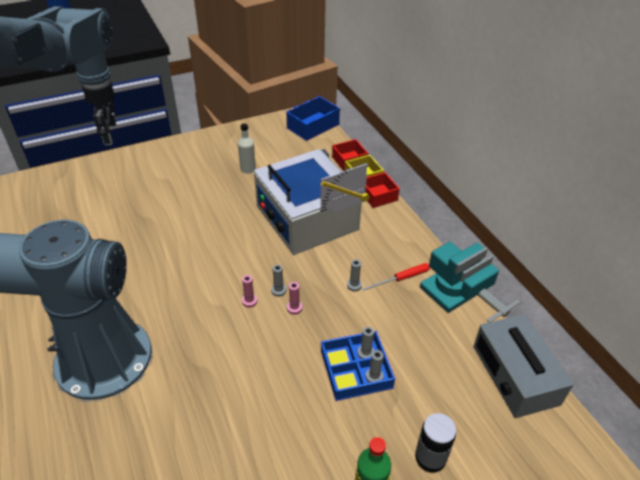

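Top view: the loose grey bushings are at (336,222) and (313,291). The two at (340,286) and (315,323) are pink, so they are decoys. The done bushings are at (413,248) and (436,253), and the pads at (407,273) and (430,279). The cleaner is at (222,220), with its handle at (221,247) and the pointer at (270,193).

Run:
```python
from h import *
T=dict(np.load('pics/top.npz'));S=dict(np.load('pics/side.npz'))
WT,WS=cloud(T),cloud(S)
def fitc(P):
    # circle axis fit w/ known radius 13mm
    from scipy.optimize import least_squares
    r=least_squares(lambda c:np.hypot(P[:,0]-c[0],P[:,1]-c[1])-.013,P.mean(0)[:2],loss='soft_l1',f_scale=.002);return r.x
for nm,(u,v),(us,vs) in [('A',(336,222),(355,275)),('B',(313,291),(278,280)),('d1',(413,248),(367,345)),('d2',(436,253),(376,367)),('pink1',(340,286),(294,297))]:
    for W,(a,b),t in((WT,(u,v),'top'),(WS,(us,vs),'side')):
        P=W[b-25:b+25,a-18:a+18].reshape(-1,3); P=P[np.isfinite(P[:,0])]
        top=P[P[:,2]>.084]; sh=P[(P[:,2]>.05)&(P[:,2]<.08)]
        print(nm,t,len(top),top.mean(0).round(4) if len(top) else 0,'top mid',((top.max(0)+top.min(0))/2).round(4) if len(top) else 0,len(sh),fitc(sh).round(4) if len(sh)>8 else 0)
def yel(c): 
    h=cv2.cvtColor(c['color'],cv2.COLOR_RGB2HSV);return (h[...,0]>20)&(h[...,0]<35)&(h[...,1]>150)&(h[...,2]>120)
for C,W,t in((T,WT,'top'),(S,WS,'side')):
    n,l,st,ce=cv2.connectedComponentsWithStats(yel(C).astype('uint8'))
    for i in range(1,n):
        if st[i,4]>40:
            P=W[l==i];P=P[np.isfinite(P[:,0])];m=np.median(P,0);print(t,'yel',ce[i].round(1),st[i].tolist(),m.round(4), 'ray@z.008',world(C,*ce[i],z=.008).round(4))
# cleaner
for W,t in((WT,'top'),(WS,'side')):
    m=(abs(W[...,2]-.184)<.012)&(abs(W[...,0]-.6)<.3)&(W[...,1]>.1)&(W[...,1]<.45)
    P=W[m];print(t,'handle',len(P),P.mean(0).round(4),P.min(0).round(3),P.max(0).round(3))
im=T['color'][120:340,150:460,::-1];cv2.imwrite('pics/c1.png',cv2.resize(im,None,fx=2.5,fy=2.5,interpolation=2))
im=S['color'][140:260,240:400,::-1];cv2.imwrite('pics/c2.png',cv2.resize(im,None,fx=5,fy=5,interpolation=2)[:600])
```

```text
A top 74 [ 0.6442 -0.0411  0.0908] top mid [ 0.6445 -0.041   0.0922] 26 [ 0.6449 -0.0417]
A side 64 [ 0.6438 -0.0444  0.0884] top mid [ 0.6447 -0.0441  0.0886] 80 [ 0.6458 -0.0422]
B top 78 [0.4553 0.0238 0.0913] top mid [0.4551 0.0247 0.0909] 9 [0.4557 0.0241]
B side 124 [ 0.4605 -0.0103  0.0885] top mid [ 0.4603 -0.0129  0.0906] 134 [ 0.4557 -0.0042]
d1 top 80 [ 0.568  -0.2462  0.0952] top mid [ 0.5687 -0.2467  0.094 ] 26 [ 0.5523 -0.2322]
d1 side 223 [ 0.5611 -0.2859  0.0928] top mid [ 0.5633 -0.2832  0.0925] 170 [ 0.5605 -0.2777]
d2 top 97 [ 0.5574 -0.3035  0.0957] top mid [ 0.5596 -0.29    0.0951] 27 [ 0.5565 -0.3128]
d2 side 119 [ 0.555  -0.3162  0.0929] top mid [ 0.5569 -0.3152  0.0922] 136 [ 0.5569 -0.3107]
pink1 top 73 [ 0.4695 -0.0469  0.0913] top mid [ 0.4697 -0.0472  0.0912] 11 [ 0.4704 -0.0475]
pink1 side 80 [ 0.4689 -0.0473  0.0882] top mid [ 0.4655 -0.026   0.0906] 135 [ 0.4667 -0.0426]
side yel [365.4 165.5] [345, 155, 38, 21, 161] [0.9112 0.3809 0.0444] ray@z.008 [0.9179 0.4025 0.008 ]
side yel [345.2 189.3] [322, 182, 46, 15, 83] [0.6952 0.1251 0.1876] ray@z.008 [0.8016 0.3187 0.008 ]
side yel [337.6 356.8] [329, 351, 18, 13, 165] [ 0.5046 -0.2311  0.0063] ray@z.008 [ 0.5043 -0.232   0.008 ]
side yel [345.3 380.5] [336, 374, 19, 14, 183] [ 0.4922 -0.2965  0.0066] ray@z.008 [ 0.4918 -0.2971  0.008 ]
top handle 293 [0.5798 0.2268 0.188 ] [0.544 0.126 0.172] [0.762 0.31  0.196]
side handle 468 [0.6454 0.1722 0.1846] [0.544 0.119 0.172] [0.766 0.313 0.196]
```

View pics/c1.png

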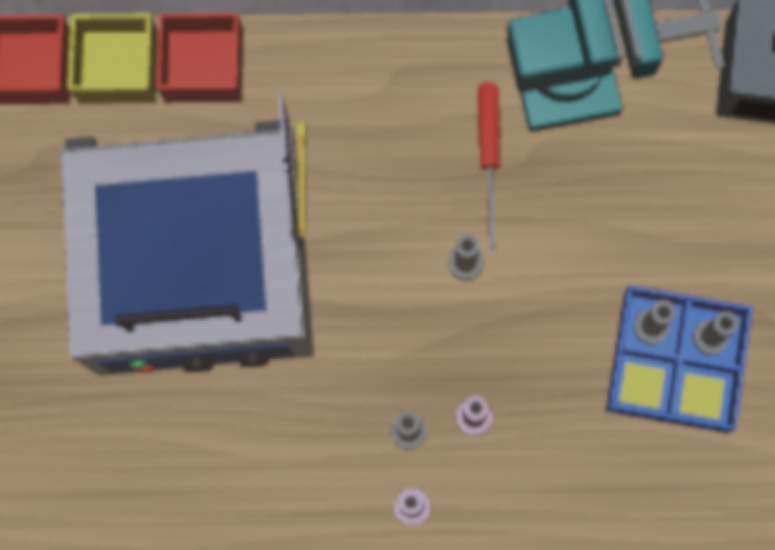

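View pics/c2.png

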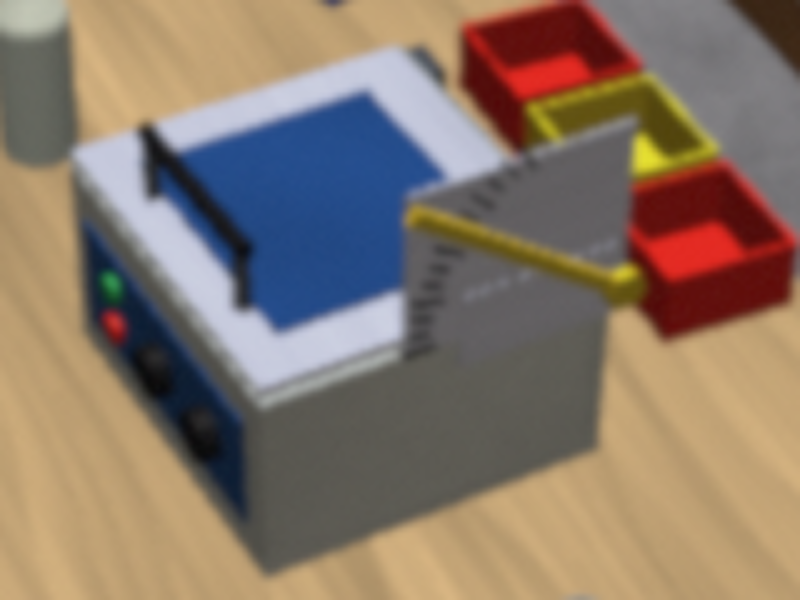

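Both crops confirm it: the grey bushings are at c1 (466,258) and (408,430), the other two at (475,415) and (412,505) are pink. The screwdriver tip lies low beside bushing A. In c2 the pointer runs from (415,217) to its pivot at (628,285).

```bash
cat >> h.py <<'E'
RT=np.column_stack([[-.982,.189,0],[.189,.982,0],[0,0,-1]])
RT=R.from_matrix(RT)
def obs():
    o=readout.get_obs();w=o['eef_rot'];return o,np.array(o['eef_pos']),R.from_quat([w[1],w[2],w[3],w[0]])
def shift(tgts,Rt=RT,start=None):
    o,p,q=obs() if start is None else (None,)+start
    print('pos',p.round(4),'rotvec',(q.inv()*Rt).as_rotvec().round(4))
    for t in tgts: print(t,'->',(q.inv().apply(np.array(t)-p)*1000).round(1))
E
python3 - <<'E'
from h import *
T=dict(np.load('pics/top.npz'));S=dict(np.load('pics/side.npz'))
WT,WS=cloud(T),cloud(S)
for W,t in((WT,'top'),(WS,'side')):
    m=(abs(W[...,2]-.187)<.009)&(W[...,0]>.53)&(W[...,0]<.63)&(W[...,1]>.12)&(W[...,1]<.36)
    P=W[m];c=P.mean(0);d=np.linalg.svd(P[:,:2]-c[:2])[2][0];s=(P[:,:2]-c[:2])@d
    print(t,'handle',len(P),c.round(4),'dir',d.round(3),'mid',(c[:2]+d*(s.max()+s.min())/2).round(4),np.ptp(s).round(4),'z95',np.percentile(P[:,2],90).round(4))
    m=(abs(W[...,2]-.141)<.006)&(W[...,0]>.5)&(W[...,0]<.85)&(W[...,1]>.09)&(W[...,1]<.4)
    print(' lid rect',cv2.minAreaRect((W[m][:,:2]*1000).astype('float32')))
# pads/crate
d=cv2.cvtColor(S['color'],cv2.COLOR_RGB2HSV)
y=(d[...,0]>20)&(d[...,0]<35)&(d[...,1]>120)&(d[...,2]>70)
n,l,st,ce=cv2.connectedComponentsWithStats(y.astype('uint8'))
i=l[189,345]; vv,uu=np.nonzero(l==i); P=WS[vv,uu]; P=P[np.isfinite(P[:,0])]
print('pointer',st[i],np.percentile(P,[5,50,95],axis=0).round(4))
np.save('pics/ptr.npy',np.c_[uu,vv])
dt=cv2.cvtColor(T['color'],cv2.COLOR_RGB2HSV)
for u,v in((407,273),(430,279)):
    h=dt[v-14:v+14,u-14:u+14];m=(h[...,0]>20)&(h[...,0]<35)&(h[...,1]>100)&(h[...,2]>140)
    b,a=np.nonzero(m);print('pad top',len(a),world(T,a.mean()+u-14,b.mean()+v-14,z=.008).round(4))
shift([(.4557,.024,.2),(.4557,.024,.07)])
E
```

```text
top handle 236 [0.5541 0.248  0.189 ] dir [ 0.175 -0.985] mid [0.5598 0.2159] 0.1905 z95 0.193
 lid rect ((647.6326904296875, 248.959716796875), (234.9310302734375, 258.12451171875), 4.716800689697266)
side handle 156 [0.5568 0.238  0.186 ] dir [ 0.285 -0.958] mid [0.5645 0.212 ] 0.2004 z95 0.1895
 lid rect ((646.529296875, 247.45574951171875), (233.92306518554688, 264.7867736816406), 4.633192539215088)
pointer [322 181  46  21 215] [[0.6301 0.1181 0.131 ]
 [0.698  0.1252 0.1817]
 [0.7624 0.1331 0.2312]]
pad top 185 [ 0.5026 -0.2342  0.008 ]
pad top 188 [ 0.49   -0.2993  0.008 ]
pos [0.1723 0.5481 0.2495] rotvec [-0.0016 -0.0004 -0.1146]
(0.4557, 0.024, 0.2) -> [-427.6 -414.8   50. ]
(0.4557, 0.024, 0.07) -> [-427.6 -414.6  180. ]
```

>>> play_rows(xyz=[[-50, -50, 0], [-100, -98, 0], [-150, -146, 10], [-200, -194, 20], [-250, -242, 30], [-300, -290, 40], [-350, -338, 50], [-400, -386, 50], [-428, -415, 50], [-428, -415, 50]], rot=[[0, 0, -0.02], [0, 0, -0.04], [0, 0, -0.06], [0, 0, -0.08], [0, 0, -0.115], [0, 0, -0.115], [0, 0, -0.115], [0, 0, -0.115], [0, 0, -0.115], [0, 0, -0.115]], grip=[0.6, 0.6, 0.6, 0.6, 0.6, 0.6, 0.6, 0.6, 0.6, 0.6])

```text
time_s: 1.35
eef_pos: [0.457, 0.0215, 0.2]
eef_rot: [-0.0, 0.096, 0.995, -0.0]
wrist_force: [0.3, 0.7, -0.1]
opening: 0.602
grasp_force: 0.0
```

Run:
```python
from h import *
shift([(.4557,.024,.12),(.4557,.024,.07)]);print(readout.get_obs()['opening'])
```

```text
pos [0.457  0.0215 0.2   ] rotvec [-0.0002 -0.     -0.0021]
(0.4557, 0.024, 0.12) -> [ 1.8  2.2 80. ]
(0.4557, 0.024, 0.07) -> [  1.8   2.3 130. ]
0.6023976783356261
```

>>> play_rows(xyz=[[0, 0, 20], [0, 0, 50], [0, 0, 80], [0, 0, 105], [0, 0, 120], [0, 0, 130], [0, 0, 130], [0, 0, 130], [0, 0, 130], [0, 0, 130]], rot=[[0, 0, 0], [0, 0, 0], [0, 0, 0], [0, 0, 0], [0, 0, 0], [0, 0, 0], [0, 0, 0], [0, 0, 0], [0, 0, 0], [0, 0, 0]], grip=[0.6, 0.6, 0.6, 0.6, 0.6, 0.6, 0.6, 0.2, 0.2, 0.2])

```text
time_s: 2.6
eef_pos: [0.4571, 0.024, 0.0712]
eef_rot: [0.001, 0.095, 0.996, -0.0]
wrist_force: [-1.4, -1.3, 6.8]
opening: 0.291
grasp_force: 58.6
```

Run:
```python
from h import *
print(readout.get_obs()['opening']);P=(.4557,.024,.07);shift([(.4557,.024,.17),(.491,-.298,.17),(.491,-.298,.08)])
```

```text
0.291306055788732
pos [0.4571 0.024  0.0712] rotvec [-0.0002  0.0018  0.0004]
(0.4557, 0.024, 0.17) -> [  1.2  -0.3 -98.8]
(0.491, -0.298, 0.17) -> [ -94.2 -309.8  -98.6]
(0.491, -0.298, 0.08) -> [ -94.1 -309.8   -8.6]
```

>>> play_rows(xyz=[[0, 0, -20], [0, 0, -60], [0, 0, -100], [-5, -10, -120], [-18, -50, -120], [-32, -100, -120], [-47, -155, -120], [-62, -210, -120], [-78, -265, -120], [-94, -310, -120]], rot=[[0, 0, 0], [0, 0, 0], [0, 0, 0], [0, 0, 0], [0, 0, 0], [0, 0, 0], [0, 0, 0], [0, 0, 0], [0, 0, 0], [0, 0, 0]], grip=[0.2, 0.2, 0.2, 0.2, 0.2, 0.2, 0.2, 0.2, 0.2, 0.2])

```text
time_s: 3.85
eef_pos: [0.4895, -0.2998, 0.1895]
eef_rot: [-0.0, 0.095, 0.995, 0.0]
wrist_force: [0.7, 0.8, -3.6]
opening: 0.29
grasp_force: 59.3
```

>>> play_rows(xyz=[[0, 0, 0], [0, 0, 20], [0, 0, 50], [0, 0, 80], [0, 0, 80], [0, 0, 80], [0, 0, 80], [0, 0, 80], [0, 0, 80], [0, 0, 80]], rot=[[0, 0, 0], [0, 0, 0], [0, 0, 0], [0, 0, 0], [0, 0, 0], [0, 0, 0], [0, 0, 0], [0, 0, 0], [0, 0, 0], [0, 0, 0]], grip=[0.2, 0.2, 0.2, 0.2, 0.2, 0.2, 0.2, 0.2, 0.2, 0.2])

```text
time_s: 5.1
eef_pos: [0.4901, -0.298, 0.1105]
eef_rot: [0.0, 0.095, 0.995, -0.0]
wrist_force: [-0.3, 0.1, -3.8]
opening: 0.293
grasp_force: 59.8
```

Run:
```python
from h import *
shift([(.491,-.298,.08)])
c=snap('side');cv2.imwrite('pics/c3.png',cv2.resize(c['color'][250:430,250:470,::-1],None,fx=3,fy=3))
```

```text
pos [ 0.4901 -0.298   0.1105] rotvec [-0.0001  0.0002  0.0002]
(0.491, -0.298, 0.08) -> [-0.8  0.2 30.5]
```

View pics/c3.png

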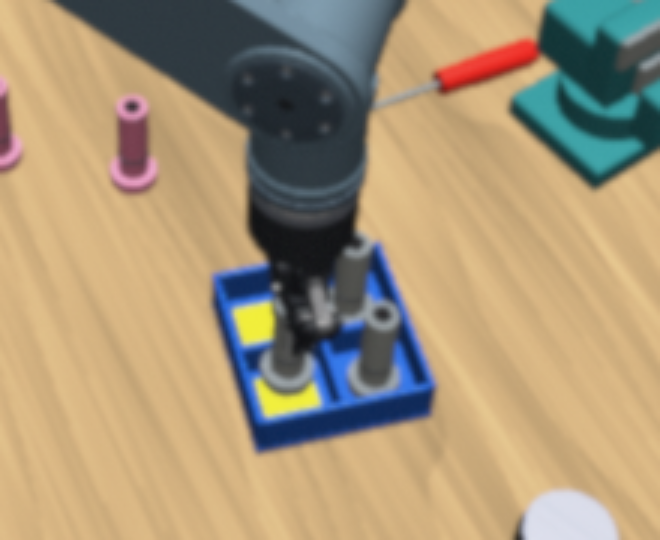

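The held bushing at c3 (288,365) hangs upright over pad 2. I'll lower it and release.

>>> play_rows(xyz=[[0, 0, 10], [0, 0, 20], [0, 0, 27], [0, 0, 31], [0, 0, 31], [0, 0, 31], [0, 0, 31], [0, 0, 31], [0, 0, 31], [0, 0, 31]], rot=[[0, 0, 0], [0, 0, 0], [0, 0, 0], [0, 0, 0], [0, 0, 0], [0, 0, 0], [0, 0, 0], [0, 0, 0], [0, 0, 0], [0, 0, 0]], grip=[0.2, 0.2, 0.2, 0.2, 0.2, 0.2, 0.4, 0.5, 0.6, 0.6])

```text
time_s: 6.4
eef_pos: [0.4902, -0.2981, 0.0794]
eef_rot: [0.0, 0.095, 0.996, -0.0]
wrist_force: [0.9, -0.7, 0.5]
opening: 0.601
grasp_force: 0.0
```

Run:
```python
from h import *
shift([(.6453,-.042,.2),(.6453,-.042,.07)]);print(readout.get_obs()['opening'])
```

```text
pos [ 0.4902 -0.2981  0.0794] rotvec [-0.0002  0.0002  0.0004]
(0.6453, -0.042, 0.2) -> [-104.1  280.7 -120.6]
(0.6453, -0.042, 0.07) -> [-104.   280.7    9.4]
0.6006756068460166
```

>>> play_rows(xyz=[[0, 0, -15], [0, 0, -50], [0, 0, -90], [0, 0, -120], [-20, 55, -120], [-40, 110, -120], [-60, 165, -120], [-80, 220, -120], [-98, 265, -120], [-104, 281, -120]], rot=[[0, 0, 0], [0, 0, 0], [0, 0, 0], [0, 0, 0], [0, 0, 0], [0, 0, 0], [0, 0, 0], [0, 0, 0], [0, 0, 0], [0, 0, 0]], grip=[0.6, 0.6, 0.6, 0.6, 0.6, 0.6, 0.6, 0.6, 0.6, 0.6])

```text
time_s: 7.65
eef_pos: [0.6464, -0.039, 0.2004]
eef_rot: [0.001, 0.093, 0.996, 0.0]
wrist_force: [-0.3, -1.2, 0.5]
opening: 0.603
grasp_force: 0.0
```

>>> play_rows(xyz=[[0, 0, 20], [0, 0, 50], [0, 0, 80], [0, 0, 105], [0, 0, 120], [0, 0, 129], [0, 0, 129], [0, 0, 129], [0, 0, 129], [0, 0, 129]], rot=[[0, 0, 0], [0, 0, 0], [0, 0, 0], [0, 0, 0], [0, 0, 0], [0, 0, 0], [0, 0, 0], [0, 0, 0], [0, 0, 0], [0, 0, 0]], grip=[0.6, 0.6, 0.6, 0.6, 0.6, 0.6, 0.6, 0.2, 0.2, 0.2])

```text
time_s: 8.9
eef_pos: [0.6462, -0.0418, 0.0716]
eef_rot: [0.001, 0.095, 0.996, -0.0]
wrist_force: [0.6, -0.4, 5.4]
opening: 0.29
grasp_force: 59.0
```

Run:
```python
from h import *
print(readout.get_obs()['opening']);shift([(.5035,-.233,.19),(.5035,-.233,.08)])
```

```text
0.2895895783325733
pos [ 0.6462 -0.0418  0.0716] rotvec [-0.0003  0.0024  0.0006]
(0.5035, -0.233, 0.19) -> [ 103.8 -214.7 -118.6]
(0.5035, -0.233, 0.08) -> [ 104.1 -214.6   -8.6]
```

>>> play_rows(xyz=[[0, 0, -20], [0, 0, -60], [0, 0, -100], [5, -10, -130], [26, -55, -130], [50, -105, -130], [72, -150, -130], [92, -190, -130], [103, -214, -130], [103, -214, -130]], rot=[[0, 0, 0], [0, 0, 0], [0, 0, 0], [0, 0, 0], [0, 0, 0], [0, 0, 0], [0, 0, 0], [0, 0, 0], [0, 0, 0], [0, 0, 0]], grip=[0.2, 0.2, 0.2, 0.2, 0.2, 0.2, 0.2, 0.2, 0.2, 0.2])

```text
time_s: 10.15
eef_pos: [0.5024, -0.2336, 0.2007]
eef_rot: [-0.0, 0.096, 0.995, 0.0]
wrist_force: [-0.0, -0.3, -4.0]
opening: 0.288
grasp_force: 59.6
```

>>> play_rows(xyz=[[0, 0, 0], [0, 0, 20], [0, 0, 50], [0, 0, 80], [0, 0, 85], [0, 0, 85], [0, 0, 85], [0, 0, 85], [0, 0, 85], [0, 0, 85]], rot=[[0, 0, 0], [0, 0, 0], [0, 0, 0], [0, 0, 0], [0, 0, 0], [0, 0, 0], [0, 0, 0], [0, 0, 0], [0, 0, 0], [0, 0, 0]], grip=[0.2, 0.2, 0.2, 0.2, 0.2, 0.2, 0.2, 0.2, 0.2, 0.2])

```text
time_s: 11.4
eef_pos: [0.5038, -0.2325, 0.1156]
eef_rot: [0.0, 0.095, 0.995, -0.0]
wrist_force: [-0.6, -0.5, -4.3]
opening: 0.29
grasp_force: 59.6
```

Run:
```python
from h import *
shift([(.5035,-.233,.08)])
c=snap('side');cv2.imwrite('pics/c4.png',cv2.resize(c['color'][280:430,280:450,::-1],None,fx=4,fy=4))
```

```text
pos [ 0.5038 -0.2325  0.1156] rotvec [-0.0002  0.0004  0.0002]
(0.5035, -0.233, 0.08) -> [ 0.2 -0.5 35.6]
```

View pics/c4.png

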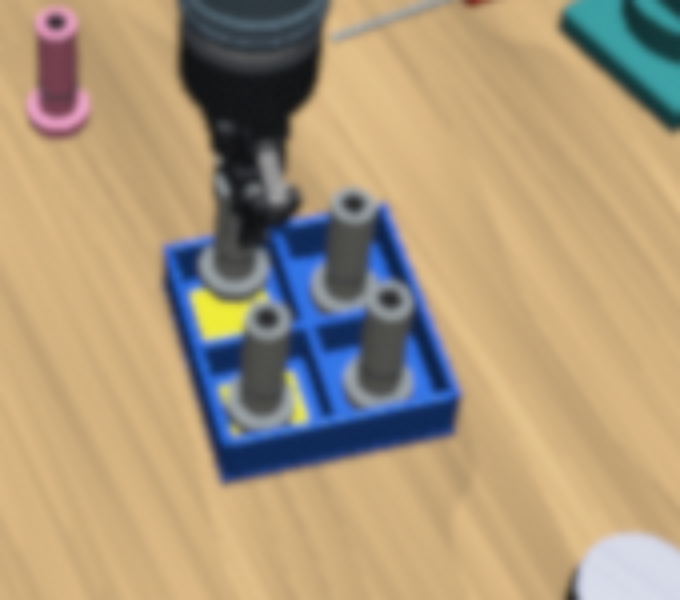

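Bushing B stands upright on pad 2 at c4 (262,370), and A hangs over pad 1 at c4 (235,265).

>>> play_rows(xyz=[[0, 0, 12], [0, 0, 24], [0, 0, 32], [0, 0, 36], [0, 0, 36], [0, 0, 36], [0, 0, 36], [0, 0, 36], [0, 0, 36], [0, 0, 36]], rot=[[0, 0, 0], [0, 0, 0], [0, 0, 0], [0, 0, 0], [0, 0, 0], [0, 0, 0], [0, 0, 0], [0, 0, 0], [0, 0, 0], [0, 0, 0]], grip=[0.2, 0.2, 0.2, 0.2, 0.2, 0.2, 0.4, 0.5, 0.6, 0.6])

```text
time_s: 12.7
eef_pos: [0.5038, -0.2325, 0.0793]
eef_rot: [0.0, 0.095, 0.995, -0.0]
wrist_force: [0.1, 0.5, 0.1]
opening: 0.601
grasp_force: 0.0
```

Run:
```python
from h import *
from scipy.optimize import least_squares
T=dict(np.load('pics/top.npz'))
S=dict(vision.camera('side')) # after placing; pointer unobstructed? use original ptr pixels
uv=np.load('pics/ptr.npy').astype(float)
W=cloud(T)
# lid pose by rectangle/edges: handle black bar pixels in top: dark pixels with z>.17
hs=T['color'].max(2); u0,v0=221,247
m=np.zeros((480,640),bool); m[236:258,190:252]=True
b=m&(hs<60); n,l,st,ce=cv2.connectedComponentsWithStats(b.astype('uint8'));i=1+st[1:,4].argmax();print(st[i],ce[i])
vv,uu=np.nonzero(l==i);print('bar ends',[world(T,uu.min(),vv[uu==uu.min()].mean(),z=.184).round(4),world(T,uu.max(),vv[uu==uu.max()].mean(),z=.184).round(4),world(T,*ce[i],z=.184).round(4)])
K=(W[...,2]>.178)&(W[...,2]<.2)&(W[...,0]>.53)&(W[...,0]<.6)&(W[...,1]>.165)&(W[...,1]<.32)
P=W[K];c=P.mean(0);d=np.linalg.svd(P[:,:2]-c[:2])[2][0];print('cloud bar',len(P),c.round(4),d.round(3),P.min(0).round(3),P.max(0).round(3))
for rx in ((647.6,249.0),(646.5,247.5)): pass
yaw=np.deg2rad(4.7)
for yaw in (np.deg2rad(3.5),np.deg2rad(4.7),np.deg2rad(6)):
    ex=np.array([np.cos(yaw),np.sin(yaw),0]);ey=np.array([-ex[1],ex[0],0])
    C=dict(np.load('pics/side.npz'));E=C['extrinsics'];r=np.c_[(uv-[C['camera_matrix'][0,2],C['camera_matrix'][1,2]])/C['camera_matrix'][0,0],np.ones(len(uv))]@E[:3,:3].T
    mid=np.array([.647,.248,0]); p0=mid-ey*.137
    t=((p0-E[:3,3])@ey)/(r@ey); Q=E[:3,3]+r*t[:,None]
    s=(Q-p0)@ex; z=Q[:,2]
    A=np.c_[s,z];A=A[(s>-.06)&(s<.06)];A=A-np.median(A,0)
    L=cv2.fitLine(A.astype('float32'),cv2.DIST_HUBER,0,.01,.01).ravel();print('yaw',yaw.round(3),'ptr angle',np.arctan2(-L[1],L[0]).round(4),'s,z range',s.min().round(3),s.max().round(3),z.min().round(3),z.max().round(3))
print(readout.get_obs()['opening'])
```

```text
[206 243  39   5  64] [227.046875 245.21875 ]
bar ends [array([0.5503, 0.2867, 0.184 ]), array([0.5543, 0.1924, 0.184 ]), array([0.5542, 0.2345, 0.184 ])]
cloud bar 233 [0.5528 0.2502 0.189 ] [ 0.082 -0.997] [0.544 0.189 0.18 ] [0.565 0.31  0.197]
yaw 0.061 ptr angle 0.6489 s,z range -0.037 0.105 0.134 0.25
yaw 0.082 ptr angle 0.6532 s,z range -0.04 0.104 0.131 0.251
yaw 0.105 ptr angle 0.661 s,z range -0.044 0.102 0.129 0.252
0.5969170718002099
```

```bash
cat >> h.py <<'E'
YAW=.082
RH=R.from_matrix(np.column_stack([[-np.sin(YAW),np.cos(YAW),0],[np.cos(YAW),np.sin(YAW),0],[0,0,-1]]))
E
python3 - <<'E'
from h import *
uv=np.load('pics/ptr.npy').astype(float)
C=dict(np.load('pics/side.npz'));E=C['extrinsics'];K=C['camera_matrix']
r=np.c_[(uv[:,0]-K[0,2])/K[0,0],(uv[:,1]-K[1,2])/K[1,1],np.ones(len(uv))]@E[:3,:3].T
ex=np.array([np.cos(YAW),np.sin(YAW),0]);ey=np.array([-ex[1],ex[0],0])
for o in(.134,.14):
    h=np.array([.5535,.2495,0])+ex*.195; p0=h-ey*o
    Q=E[:3,3]+r*(((p0-E[:3,3])@ey)/(r@ey))[:,None]; s=(h-Q)@ex; z=Q[:,2]-.134
    print('range',s.min().round(3),s.max().round(3),z.min().round(3),z.max().round(3))
    k=(s>.03)&(s<.15)
    L=cv2.fitLine(np.c_[s,z][k].astype('float32'),cv2.DIST_HUBER,0,.01,.01).ravel()
    print(o,'line angle',np.arctan2(L[1],L[0]).round(4),'polar median',np.median(np.arctan2(z,s)[s>.09]).round(4),'offset',(L[3]-L[1]/L[0]*L[2]).round(4))
W=cloud(C)[uv[:,1].astype(int),uv[:,0].astype(int)];g=np.isfinite(W[:,0])&(abs((W-h)@ey+.137)<.012)
s=(h-W[g])@ex;z=W[g][:,2]-.134;k=(s>.03)&(s<.16);L=cv2.fitLine(np.c_[s,z][k].astype('float32'),cv2.DIST_HUBER,0,.01,.01).ravel();print('depth angle',np.arctan2(L[1],L[0]).round(4),k.sum())
shift([(.5038,-.2325,.2),(.5535,.2495,.30),(.5535,.2495,.184)],RH); print(readout.get_obs()['q'])
E
```

```text
range -0.011 0.135 -0.015 0.106
0.134 line angle 0.6544 polar median 0.6488 offset -0.0008
range -0.006 0.138 -0.009 0.111
0.14 line angle 0.6549 polar median 0.6645 offset 0.0019
depth angle 0.1057 3
pos [ 0.5038 -0.2325  0.0793] rotvec [0.0000e+00 2.0000e-04 1.2989e+00]
(0.5038, -0.2325, 0.2) -> [-1.000e-01 -0.000e+00 -1.207e+02]
(0.5535, 0.2495, 0.3) -> [  42.1  482.7 -220.8]
(0.5535, 0.2495, 0.184) -> [  42.1  482.7 -104.8]
[-6.46286724e-01  3.52658798e-01  1.77738001e+00 -4.21707332e-06
  1.01137208e+00 -2.02717744e+00]
```

>>> play_rows(xyz=[[0, 0, -15], [0, 0, -55], [0, 0, -110], [0, 10, -160], [4, 50, -200], [8, 100, -220], [12, 155, -220], [17, 210, -220], [22, 265, -220], [27, 320, -220]], rot=[[0, 0, 0], [0, 0, 0], [0, 0, 0.05], [0, 0, 0.2], [0, 0, 0.35], [0, 0, 0.5], [0, 0, 0.65], [0, 0, 0.8], [0, 0, 0.95], [0, 0, 1.1]], grip=[0.6, 0.6, 0.6, 0.6, 0.6, 0.6, 0.6, 0.6, 0.6, 0.6])

```text
time_s: 14.0
eef_pos: [0.5375, 0.0888, 0.3008]
eef_rot: [0.001, 0.603, 0.798, 0.001]
wrist_force: [2.0, -0.8, 0.7]
opening: 0.6
grasp_force: 0.0
```

Run:
```python
from h import *
shift([(.5535,.2495,.30),(.5535,.2495,.24)],RH)
c=snap('side');W=cloud(c);cv2.imwrite('pics/c5.png',cv2.resize(c['color'][310:410,300:430,::-1],None,fx=5,fy=5))
```

```text
pos [0.5375 0.0888 0.3008] rotvec [0.0018 0.0005 0.194 ]
(0.5535, 0.2495, 0.3) -> [150.3  59.1   0.8]
(0.5535, 0.2495, 0.24) -> [150.3  59.   60.8]
```

View pics/c5.png

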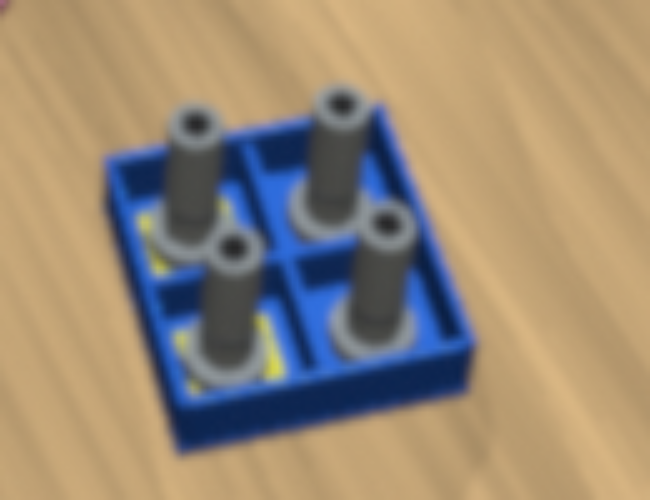

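Both bushings stand upright and centred on their pads (c5 (190,230) and (228,350)). Next is the lid handle.

>>> play_rows(xyz=[[50, 20, 0], [100, 40, 0], [135, 53, 0], [150, 59, 10], [150, 59, 35], [150, 59, 60], [150, 59, 60], [150, 59, 60], [150, 59, 60], [150, 59, 60]], rot=[[0, 0, 0.1], [0, 0, 0.196], [0, 0, 0.196], [0, 0, 0.196], [0, 0, 0.196], [0, 0, 0.196], [0, 0, 0.196], [0, 0, 0.196], [0, 0, 0.196], [0, 0, 0.196]], grip=[0.6, 0.6, 0.6, 0.6, 0.6, 0.6, 0.6, 0.6, 0.6, 0.6])

```text
time_s: 15.3
eef_pos: [0.5532, 0.2474, 0.2404]
eef_rot: [0.0, 0.676, 0.736, 0.001]
wrist_force: [0.1, 0.4, 0.0]
opening: 0.602
grasp_force: 0.0
```

Run:
```python
from h import *
shift([(.5535,.2495,.24),(.5535,.2495,.184)],RH)
c=snap('side');cv2.imwrite('pics/c6.png',cv2.resize(c['color'][120:260,220:400,::-1],None,fx=4,fy=4))
```

```text
pos [0.5532 0.2474 0.2404] rotvec [ 0.0017 -0.0002  0.0029]
(0.5535, 0.2495, 0.24) -> [2.  0.5 0.4]
(0.5535, 0.2495, 0.184) -> [ 2.   0.4 56.4]
```

View pics/c6.png

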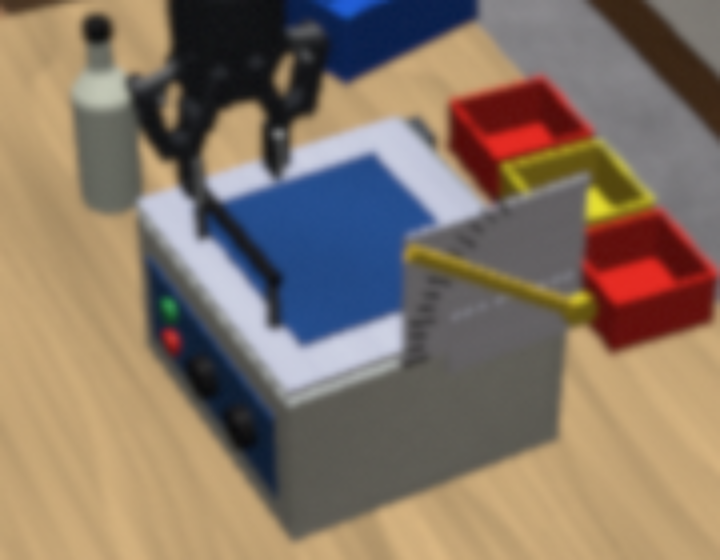

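The fingers straddle the bar, which runs from c6 (203,195) to (277,283). Descending and closing.

>>> play_rows(xyz=[[0, 0, 15], [0, 0, 30], [0, 0, 45], [0, 0, 56], [0, 0, 56], [0, 0, 56], [0, 0, 56], [0, 0, 56], [0, 0, 56], [0, 0, 56]], rot=[[0, 0, 0], [0, 0, 0], [0, 0, 0], [0, 0, 0], [0, 0, 0], [0, 0, 0], [0, 0, 0], [0, 0, 0], [0, 0, 0], [0, 0, 0]], grip=[0.6, 0.6, 0.6, 0.6, 0.6, 0.4, 0.2, 0.05, 0.05, 0.05])

```text
time_s: 16.6
eef_pos: [0.5533, 0.2476, 0.184]
eef_rot: [0.001, 0.676, 0.736, 0.001]
wrist_force: [2.3, 0.6, 2.4]
opening: 0.12
grasp_force: 58.6
```

Run:
```python
from h import *
o,p,q=obs();print(p,o['opening'],o['grasp_force'],o['wrist_force'])
ex=np.array([np.cos(YAW),np.sin(YAW),0]);r=np.hypot(.195,.05);a0=np.arctan2(.05,.195)
for t in np.r_[np.arange(.05,.66,.05),.655]:
    d=ex*(r*np.cos(a0)-r*np.cos(a0+t))+np.array([0,0,r*np.sin(a0+t)-.05]);print(t.round(3),(q.inv().apply(d)*1000).round(1))
```

```text
[0.5533471  0.24759071 0.18402651] 0.11992219204136206 58.627610206604004 [2.30443434 0.56416752 2.35435088]
0.05 [-0.   2.8 -9.7]
0.1 [ -0.    6.  -19.2]
0.15 [ -0.    9.7 -28.6]
0.2 [ -0.   13.9 -37.7]
0.25 [ -0.   18.5 -46.7]
0.3 [ -0.1  23.6 -55.3]
0.35 [ -0.1  29.1 -63.8]
0.4 [ -0.1  35.  -71.9]
0.45 [ -0.1  41.3 -79.8]
0.5 [ -0.1  48.  -87.3]
0.55 [ -0.1  55.1 -94.4]
0.6 [  -0.2   62.5 -101.3]
0.65 [  -0.2   70.2 -107.7]
0.655 [  -0.2   71.  -108.3]
```

>>> play_rows(xyz=[[0, 1, -5], [0, 3, -10], [0, 6, -19], [0, 10, -29], [0, 14, -38], [0, 18, -47], [0, 24, -55], [0, 29, -64], [0, 29, -64], [0, 29, -64]], rot=[[0, 0, 0], [0, 0, 0], [0, 0, 0], [0, 0, 0], [0, 0, 0], [0, 0, 0], [0, 0, 0], [0, 0, 0], [0, 0, 0], [0, 0, 0]], grip=[0.05, 0.05, 0.05, 0.05, 0.05, 0.05, 0.05, 0.05, 0.05, 0.05])

```text
time_s: 17.85
eef_pos: [0.5808, 0.2498, 0.2479]
eef_rot: [-0.0, 0.676, 0.737, -0.001]
wrist_force: [-6.5, -0.4, -4.8]
opening: 0.115
grasp_force: 58.4
```

Run:
```python
from h import *
o,p,q=obs();print(p,o['opening'],o['grasp_force'],o['wrist_force'])
c=vision.camera('top');W=cloud(c)
ex=np.array([np.cos(YAW),np.sin(YAW),0]);ey=np.array([-ex[1],ex[0],0]);h=np.array([.5535,.2495,0])+ex*.195
s=(h-W)@ex;y=(W-h)@ey;k=(s>.04)&(s<.2)&(y>.07)&(y<.112)&(W[...,2]>.14)
L=cv2.fitLine(np.c_[s[k],W[k][:,2]].astype('float32'),cv2.DIST_HUBER,0,.01,.01).ravel();print('lid angle',k.sum(),np.arctan2(L[1],L[0]))
```

```text
[0.58077922 0.24981553 0.24791277] 0.11517896364157 58.414297699928284 [-6.46321645 -0.39413218 -4.81618654]
lid angle 426 0.3434025
```

>>> play_rows(xyz=[[0, 3, -4], [0, 6, -8], [0, 12, -16], [0, 19, -23.5], [0, 26, -30.5], [0, 33.5, -37.5], [0, 38, -41], [0, 42, -44.5], [0, 42, -44.5], [0, 42, -44.5]], rot=[[0, 0, 0], [0, 0, 0], [0, 0, 0], [0, 0, 0], [0, 0, 0], [0, 0, 0], [0, 0, 0], [0, 0, 0], [0, 0, 0], [0, 0, 0]], grip=[0.05, 0.05, 0.05, 0.05, 0.05, 0.05, 0.05, 0.05, 0.05, 0.05])

```text
time_s: 19.15
eef_pos: [0.621, 0.2532, 0.2939]
eef_rot: [-0.001, 0.676, 0.737, -0.002]
wrist_force: [-15.8, -3.6, 3.6]
opening: 0.114
grasp_force: 59.0
```

Run:
```python
from h import *
o,p,q=obs();print(p,o['opening'],o['grasp_force'],o['wrist_force'])
ex=np.array([np.cos(YAW),np.sin(YAW),0]);ey=np.array([-ex[1],ex[0],0]);h=np.array([.5535,.2495,0])+ex*.195
print('kin',np.arctan2(p[2]-.134,(h-p)@ex)-np.arctan2(.05,.195))
for n in('top','side'):
    c=snap(n);W=cloud(c)
    s=(h-W)@ex;y=(W-h)@ey;
    for lo,hi in((.07,.112),(-.112,-.07)):
        k=(s>.04)&(s<.17)&(y>lo)&(y<hi)&(W[...,2]>.15)
        if k.sum()>20:
            L=cv2.fitLine(np.c_[s[k],W[k][:,2]].astype('float32'),cv2.DIST_HUBER,0,.01,.01).ravel();print(n,'lid angle',k.sum(),np.arctan2(L[1],L[0]))
cv2.imwrite('pics/c7.png',cv2.resize(c['color'][100:260,200:400,::-1],None,fx=3.7,fy=3.7))
```

```text
[0.62101039 0.25319101 0.29387522] 0.11354275244005649 59.04177188873291 [-15.79755255  -3.58902533   3.61581426]
kin 0.6469091967064706
top lid angle 509 0.63227576
top lid angle 698 0.6327724
side lid angle 112 0.6242892
side lid angle 266 1.5364954
```

View pics/c7.png

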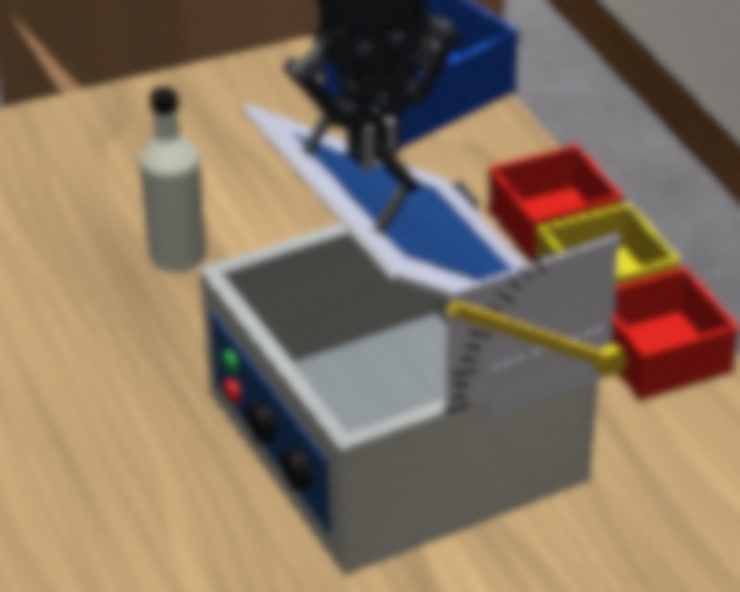

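Lid at about 0.63, pointer at about 0.655 rad. I'll make a small correction and hold.

>>> play_rows(xyz=[[0, 1, -1], [0, 2, -2.5], [0, 2.5, -3.5], [0, 2.5, -3.5], [0, 2.5, -3.5], [0, 2.5, -3.5], [0, 2.5, -3.5], [0, 2.5, -3.5], [0, 2.5, -3.5], [0, 2.5, -3.5]], rot=[[0, 0, 0], [0, 0, 0], [0, 0, 0], [0, 0, 0], [0, 0, 0], [0, 0, 0], [0, 0, 0], [0, 0, 0], [0, 0, 0], [0, 0, 0]], grip=[0.05, 0.05, 0.05, 0.05, 0.05, 0.05, 0.05, 0.05, 0.05, 0.05])

```text
time_s: 20.5
eef_pos: [0.6237, 0.2534, 0.2961]
eef_rot: [-0.001, 0.676, 0.737, -0.002]
wrist_force: [-12.6, -2.3, -2.2]
opening: 0.113
grasp_force: 58.6
```

Run:
```python
from h import *
o,p,q=obs();print(p,o['opening'],o['grasp_force'],o['wrist_force'],np.abs(o['dq']).max())
ex=np.array([np.cos(YAW),np.sin(YAW),0]);ey=np.array([-ex[1],ex[0],0]);h=np.array([.5535,.2495,0])+ex*.195
c=snap('top');W=cloud(c);s=(h-W)@ex;y=(W-h)@ey
for lo,hi in((.07,.112),(-.112,-.07)):
    k=(s>.04)&(s<.17)&(y>lo)&(y<hi)&(W[...,2]>.15)
    L=cv2.fitLine(np.c_[s[k],W[k][:,2]].astype('float32'),cv2.DIST_HUBER,0,.01,.01).ravel();print('lid',np.arctan2(L[1],L[0]))
k=(s>.03)&(s<.16)&(y<-.126)&(y>-.15)&(W[...,2]>.15)
S=dict(np.load('pics/side.npz'));hs=cv2.cvtColor(S['color'],cv2.COLOR_RGB2HSV);m=(hs[...,0]>20)&(hs[...,0]<35)&(hs[...,1]>120)&(hs[...,2]>70)
uv=np.load('pics/ptr.npy');l=cv2.connectedComponentsWithStats(m.astype('uint8'))[1];vv,uu=np.nonzero(l==l[189,345]);print('ptr centroid before/after',uv.mean(0),uu.mean(),vv.mean())
```

```text
[0.62365834 0.25342408 0.29608848] 0.11275948661031594 58.61764669418335 [-12.57837953  -2.3099886   -2.20667141] 0.001417679652321105
lid 0.6494044
lid 0.6469146
ptr centroid before/after [345.85116279 190.65581395] 345.6203703703704 190.59722222222223
```

Lid at 0.648 rad against the pointer's 0.655, steady, and the pointer hasn't moved. Handing in.

```bash
python3 -c "
from bench import ctrl
print(ctrl.hand_in())"
```

```text
the job is handed in; nothing more can be done
None
```

I handed the job in: both bushings stand upright on the yellow pads, and the gripper is holding the lid at about 0.648 rad against the pointer's 0.655 rad (0.08 rad allowed); the hand-in returned no verdict.

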